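# Open the swing-bolt clamp over the welded coupon

### The job

The welded pipe coupon is to be taken out next: open the clamp that holds it. First loosen its wing nut by about a quarter turn anticlockwise, then swing the eyebolt right out of the arm's fork, then swing the clamp arm all the way back and leave it there; the coupon must stay lying in its V-block. Leave the empty clamp beside it shut, and do not shift or topple the spray can and the welding magnet that stand close on either side of it.

Things in the scene. Friction and masses are not known exactly. Their poses are not given: they have to be found in the camera images.
- clamp: the loaded weld fixture, fixed, bare steel: angle plate (footprint 125 x 110 mm), its face sloping at 0.56 rad (32 deg), low edge towards the robot. Origin under the footprint's middle; x level, from low to high edge; y level along the slope; z up. In this frame up-slope is v = (cos 0.56, 0, sin 0.56), the face normal n = (-sin 0.56, 0, cos 0.56)
- clamp_face (a point): middle of the sloping face, 55 mm above the fixture's origin; axes as the fixture's. On the face: a V-block (64 mm along v, 40 mm along y) with the coupon; over it a flat clamp arm, hinged at the up-slope side between ears 62 mm high (along n, 18 mm along v) and held at its low end by a swing bolt with wing nut
- clamp_nut_grip (a point): middle of the nut's wings, on the bolt's axis, 66 mm from its pivot. z along the bolt (= n while in the fork), x along the two wings (at joint 0: 0.75 rad clockwise of v), y across them. Wings 48 mm tip to tip, 8 mm thick, from 13 mm below to 12 mm above this point; hub 20 mm across, from 20 to 11 mm below. The arm's top face is 21 mm below
- clamp_nut (a joint): turn of the wing nut about the bolt, rad, growing anticlockwise seen from above (loosening); starts tight between -0.2 and 0.2, limits -0.3 and 2.2. Stiff (about 0.12 N m), stays where left; loose from 1.3. It does not climb noticeably
- clamp_bolt_pivot (a point): pivot of the swing bolt, at the low side of the V-block: 44 mm down-slope of the middle of the face and 14 mm above the face along n; the pin runs along the fixture's y
- clamp_bolt (a joint): swing of the eyebolt, rad: 0 standing in the arm's fork along n, grows as it swings out down-slope (fixture's -x), stop at 1.45; out from 1.0. Pivot friction (0.08 N m) keeps it where it is left; about 2 N at the nut moves it. Bolt 10 mm thick; the wings end 78 mm from the pivot
- clamp_arm_grip (a point): middle of the arm's forked free end, in mid-thickness, 90 mm from the hinge (shut: 46 mm down-slope of the middle of the face, 54 mm above it). Shut: x = v, y along the hinge, z = n; turns with the arm. Fork 34 mm wide along y, 10 mm thick, 32 mm long, ending 10 mm beyond this point; slot 14 mm wide. Nearer the hinge the arm is 24 mm wide
- clamp_arm_hinge (a point): hinge axis of the clamp arm (along the fixture's y), 44 mm up-slope of the middle of the face and 54 mm above it along n
- clamp_arm (a joint): swing of the clamp arm, rad: 0 shut over the coupon, grows as its free end rises and swings back up-slope, stop at 1.9 (past square to the face). Friction (0.15 N m) keeps it where it is left; about 3 N at the fork moves it. While the bolt stands in the fork the arm is held down
- coupon: the welded pipe coupon, loose: bare steel pipe 32 mm in diameter, 100 mm long, weld bead near one end, about 0.3 kg, lying in the V-block of the loaded clamp, level, along the fixture's y. Origin at its middle on its axis; y along the pipe. The shut arm clears it by 1 mm
- spare: a second fixture of the same build and size, with no coupon in it, its own arm, bolt and nut shut; same frame as the loaded one. To be left alone; the two may stand either way round, left or right
- spare_nut (a joint): wing nut of the empty clamp, rad; starts at 0 and must stay
- spare_bolt (a joint): swing bolt of the empty clamp, rad; starts at 0 and must stay
- spare_arm (a joint): arm of the empty clamp, rad; starts at 0 and must stay
- can: loose grey spray can, 60 mm across, 160 mm tall, standing close beside the loaded clamp, on its +y side; origin at the centre of its foot
- magnet: loose dark stepped welding magnet, 60 x 16 x 54 mm, standing close beside the loaded clamp, on its -y side; origin under its centre
Mind the look-alikes: they are no part of the job. Leave any red or turquoise look-alike of the coupon alone.

How it is judged:
On the way, in this order (a step that is already met when the one before it is completed fails the run):
1. the wing nut is loosened about a quarter turn (1.3 rad or more) (value of joint clamp_nut above 1.3 rad), for 0.2 s.
2. the eyebolt is swung out of the fork (1.0 rad or more) (value of joint clamp_bolt above 1 rad), for 0.2 s.
3. the clamp arm is swung back (1.6 rad or more) (value of joint clamp_arm above 1.6 rad), for 0.2 s.
At the end, for the whole second after the job is handed in: The wing nut stands at 1.3 rad or more, the eyebolt is out at 1.0 rad or more, the clamp arm rests swung back at 1.6 rad or more, and the coupon lies still within 10 mm of where it started (value of joint clamp_nut above 1.3 rad and value of joint clamp_bolt above 1 rad and value of joint clamp_arm above 1.6 rad and velocity of joint clamp_arm between -0.05 and 0.05 rad/s and distance of coupon from where it was at the start of the episode below 0.01 m and linear speed of coupon below 0.02 m/s); the robot touches nothing.
It fails at once if the empty clamp is opened or its nut turned (joint beyond 0.2 rad) (value of joint any of spare_nut, spare_bolt, spare_arm above 0.2 rad or value of joint spare_nut below -0.2 rad).
It fails at once if the spray can or the welding magnet is shifted by more than 20 mm or tipped over (distance of any of can, magnet from where it was at the start of the episode above 0.02 m or angle between any of can, magnet's own z axis and vertical above 0.5 rad).
It also fails if it takes over 54 s, if anything falls off the work surface, if the arm or the gripper's body presses on something with over 40 N, if the wrist force passes 120 N, or if a joint passes its speed limit or range.

### The arm

A 6-joint arm with a two-finger parallel gripper is mounted at the origin on the work surface. World frame = base frame: x ahead of the robot, y to its left, z up, the work surface at z = 0. Lengths are in m, angles in rad, forces in N, time in s.
With the tool pointing down it reaches from about 0.375 to 0.975 m from the base axis. Payload 3.8 kg.
Tool frame: the origin (TCP) lies at the very end of the fingers, on their centre line; the grasp point (between the pads) lies env.hold_point_z behind it (env.hold_point_z is the distance from the TCP to the grasp point, in m); z points along the fingers, y is the line along which they close (so a half turn about z gives the same grasp; the last joint's range is limited). The gripper opens to 85 mm and grips with 20 to 120 N. Pads are 22 mm wide; open, the fingers measure 114 mm over their backs; the gripper's body (76 mm by 85 mm) begins 54 mm behind the grasp point. The pads swing forward as they close: fully open they stand 13 mm farther back than shut.
Start: joints at [1.133, 0.264, 1.604, -0, 1.274, -0.037], TCP at [0.263, 0.622, 0.21] pointing down, gripper open.
Joint ranges: [-2.63, 2.63], [-0.94, 2.18], [0.31, 2.57], [-1.31, 4.45], [0, 2.66], [-2.55, 2.55]. Speed limits (rad/s): [2.57, 2.57, 3.14, 3.14, 3.14, 3.14].

### API

Orientations are given as a 3x3 rotation matrix whose columns are the frame's x, y, z axes.
In Python, from workcell import env, get_image, workorder, finder, current_time, current_q, current_qvel, current_joint_torque, current_ee_pos, current_tool_rot, current_wrist_force, current_torque, current_opening, current_finger_force gives the robot as it stands. Calls block until the motion is done:
- env.move_ptp(position, orientation): joint-space move of the TCP to a pose.
- env.servo_line(position, orientation=None, v=0.15, force_limit=None): straight line of the TCP; orientation=None keeps the orientation; v is the mean speed in m/s. With force_limit (N) it stops when the force on the tool has changed by that much, and returns True; else False.
- env.set_joints(angles): joint-space move.
- env.gripper_to(opening, squeeze=None): opening from 0.0 (shut) to 1.0 (fully open); squeeze is the grip in N (None keeps the last); returns when the fingers have stopped.
- env.pause(seconds).
- env.inverse_kinematics(position, orientation): joint angles nearest the present ones, or None.
- get_image(name): name is "scene" or "side" or "wrist"; returns a dict with "img" (400x640x3 uint8, blue, green, red), "camera_matrix" (3x3 intrinsics, pixels), "D" ([k1, k2, p1, p2, k3] as OpenCV has them; the pictures are not rectified), "origin" and "attitude" of the camera in the world; the wrist camera has in their place "T_tool_cam" (4x4, takes a point from camera to tool coordinates, whose origin is the TCP and whose axes are the flange's). Camera axes: x right, y down, z forward; pixel columns grow to the right and rows downward; lengths in m; the calibration is good to about 2 mm. A picture is of the moment at which its call begins: read the wrist's pose just before it. There is no depth.
A pose or a line that the arm cannot do raises env.PlanningError and nothing moves.
- workorder.job_done(): hands the job in; it is judged then, once.
Trained networks look in a picture, given as the dict that the camera call returned (one of the last four; its "shot" number tells which), for a name from the list of things; names that differ only in an ending like _2 or _b are one class to them, and where a whole thing is asked for, a point or a joint stands for the part that bears it (a point fixed in the world has none). Each returns a list of dicts, best first, with "score" (0 to 1); they miss things now and then, are a little off and sometimes report something else, mostly with a low value. They report only what shows in the picture. A call takes as long as a camera call. They do not tell look-alikes from the thing itself.
- finder.search_frame(picture, label): "point" ([column, row] in pixels, amid what is visible of it).
- finder.pinpoint(picture, label): "point" ([column, row] in pixels: a listed point, or the origin of a listed thing).
Readings, each from a call of its own:
- current_time(): time.
- current_q(): joint angles.
- current_qvel(): joint speeds.
- current_joint_torque(): joint torques, N m.
- current_ee_pos(): TCP position.
- current_tool_rot(): TCP orientation.
- current_wrist_force(): force on the tool from outside, world axes, zero at the start.
- current_torque(): the same for the moment, N m.
- current_opening(): opening from 0.0 (shut) to 1.0 (fully open).
- current_finger_force(): force on a finger pad.
Only numpy, scipy, OpenCV 4.12 (cv2) and the standard library are available. Lean on these libraries where they do the work, as an engineer would, in place of code of your own. Each camera call takes 0.05 s, during which the arm holds its last target. There are 200 camera calls.

## Working session

There is one attempt and no reset: what is moved stays moved. The work goes in short steps, each a Python script; the robot and the scene stay as the last script left them, time stands still between calls to the robot, and variables do not carry over. Pictures are saved under pics/ and viewed, at most 10 in all, crops included, and the job is handed in when it is done.

```bash
mkdir -p pics; ls
python3 - <<'E'
from workcell import *
import cv2
print(env.hold_point_z,current_time())
L=["clamp","clamp_face","clamp_nut_grip","clamp_bolt_pivot","clamp_arm_grip","clamp_arm_hinge","coupon","spare","can","magnet"]
for n in ("scene","side"):
    p=get_image(n); cv2.imwrite(f"pics/{n}0.png",p["img"])
    print(n,p["origin"],p["attitude"],p["camera_matrix"],p["D"])
    for l in L: print(l,[(d["point"],round(d["score"],2)) for d in finder.pinpoint(p,l)][:4])
print(current_time())
E
```

```text
pics
0.0187 0.0
scene [0.82404408 0.47423348 0.89971116] [[-0.82373729  0.46124567 -0.32971094]
 [ 0.56674641  0.6534737  -0.50176751]
 [-0.01598066 -0.6001871  -0.79969998]] [[391.09774532   0.         317.29864421]
 [  0.         391.09774532 189.97835824]
 [  0.           0.           1.        ]] [-0.08128964  0.          0.          0.          0.        ]
clamp [([331.5, 269.1], 0.74)]
clamp_face [([331.7, 257.4], 0.78)]
clamp_nut_grip [([358.0, 239.0], 0.72)]
clamp_bolt_pivot []
clamp_arm_grip [([357.1, 248.2], 0.57), ([325.4, 244.0], 0.36)]
clamp_arm_hinge [([324.6, 245.1], 0.6)]
coupon [([339.1, 250.7], 0.79), ([406.4, 291.0], 0.68)]
spare [([253.6, 187.6], 0.89)]
can [([332.9, 314.7], 0.73)]
magnet [([327.2, 229.3], 0.58), ([250.5, 185.8], 0.27)]
side [ 0.33680916 -0.68509066  0.58163502] [[ 0.97671323 -0.11356989  0.18202515]
 [-0.21443491 -0.54440501  0.81095058]
 [ 0.00699583 -0.83109871 -0.55608093]] [[389.85583956   0.         320.14004471]
 [  0.         389.85583956 196.31545728]
 [  0.           0.           1.        ]] [-0.01575157  0.          0.          0.          0.        ]
clamp [([338.7, 201.9], 0.85)]
clamp_face [([340.1, 182.5], 0.86)]
clamp_nut_grip [([305.6, 169.2], 0.66)]
clamp_bolt_pivot [([323.0, 184.7], 0.56)]
clamp_arm_grip [([312.7, 167.9], 0.59)]
clamp_arm_hinge [([340.7, 183.2], 0.66)]
coupon [([284.0, 173.1], 0.82), ([263.4, 237.7], 0.74), ([333.1, 169.2], 0.62)]
spare [([394.9, 292.3], 0.84)]
can []
magnet [([324.4, 222.0], 0.61), ([343.3, 157.1], 0.49)]
1.1
```

Run:
```python
import cv2,numpy as np
a=cv2.imread("pics/scene0.png");b=cv2.imread("pics/side0.png")
def c(i,x,y,w,h): return cv2.resize(i[y:y+h,x:x+w],(800,300),interpolation=cv2.INTER_CUBIC)
cv2.imwrite("pics/c0.png",np.vstack([cv2.resize(a[150:350,190:457],(400,300),interpolation=3),cv2.resize(b[100:300,200:467],(400,300),interpolation=3)]).reshape(2,300,400,3).transpose(1,0,2,3).reshape(300,800,3))
```

```text
(no output)
```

View pics/c0.png

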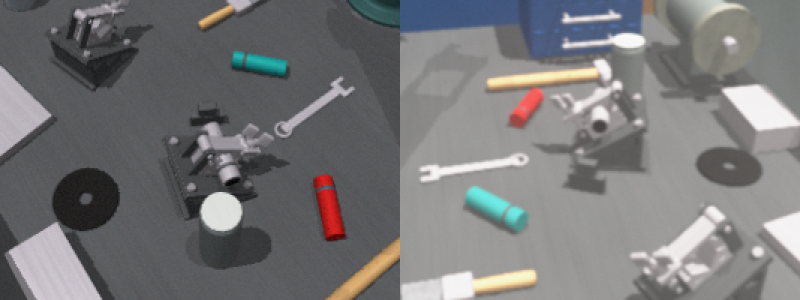

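View pics/scene0.png

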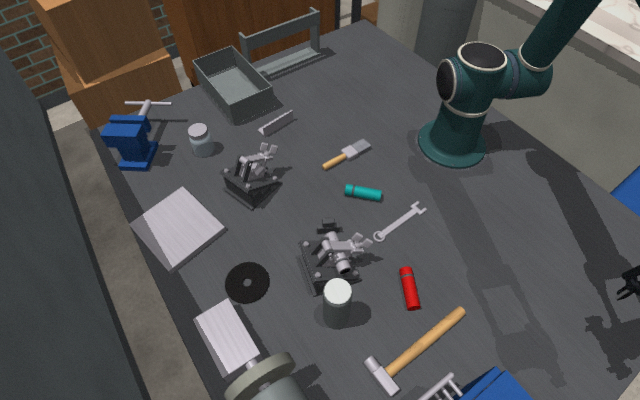

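The loaded clamp (with pipe) is at about (332,258) in the scene view. The can is at (337,300), the magnet at (328,228), and the spare at (253,180). Next I fit the clamp pose to the keypoints.

```bash
cat > h.py <<'E'
from workcell import *
import cv2, numpy as np, json
from scipy.optimize import least_squares
S,C=np.sin(.56),np.cos(.56)
V=np.array([C,0,S]);N=np.array([-S,0,C]);Y=np.array([0,1.,0]);F=np.array([0,0,.055])
PTS={"clamp":F*0,"clamp_face":F,"clamp_nut_grip":F-.044*V+.080*N,"clamp_bolt_pivot":F-.044*V+.014*N,
"clamp_arm_grip":F-.046*V+.054*N,"clamp_arm_hinge":F+.044*V+.054*N}
def rz(a): return np.array([[np.cos(a),-np.sin(a),0],[np.sin(a),np.cos(a),0],[0,0,1]])
def cam(p,tool=None):
    if "origin" in p: return np.array(p["attitude"]),np.array(p["origin"])
    T=np.array(p["T_tool_cam"]); P,R=tool; return R@T[:3,:3],P+R@T[:3,3]
def shot(name):
    t=(np.array(current_ee_pos()),np.array(current_tool_rot())); p=get_image(name); return p,cam(p,t)
def proj(p,RC,X):
    R,o=RC; c=(np.atleast_2d(X)-o)@R
    return cv2.projectPoints(c,np.zeros(3),np.zeros(3),np.array(p["camera_matrix"]),np.array(p["D"],float))[0][:,0]
def fit(obs,x0,names=PTS):
    """obs: list of (pic,RC,label,point,score)"""
    def r(x): return np.concatenate([(proj(p,rc,rz(x[2])@PTS[l]+[x[0],x[1],0])[0]-q)*s for p,rc,l,q,s in obs])
    s=least_squares(r,x0,loss="soft_l1",f_scale=2.); return s.x,r(s.x).reshape(-1,2)
def ground(p,RC,q,z):
    u=cv2.undistortPoints(np.array([[q]],float),np.array(p["camera_matrix"]),np.array(p["D"],float))[0,0]
    d=RC[0]@np.r_[u,1]; return RC[1]+d*(z-RC[1][2])/d[2]
def observe(p,rc,labels=PTS,near=None,gate=40):
    o=[]
    for l in labels:
        for d in finder.pinpoint(p,l)[:3]:
            q=np.array(d["point"])
            if near is not None and np.linalg.norm(proj(p,rc,rz(near[2])@PTS[l]+[near[0],near[1],0])[0]-q)>gate: continue
            o.append((p,rc,l,q,d["score"])); break
    return o
E
python3 - <<'E'
from h import *
obs=[]
for n in ("scene","side"):
    p,rc=shot(n); obs+=observe(p,rc)
    if n=="scene":
        x=ground(p,rc,obs[0][3],0); print(x)
        for l in("can","magnet","spare"):
            d=finder.pinpoint(p,l)
            if d: print(l,ground(p,rc,d[0]["point"],0))
        print("arm ft")
for a in (-2,-1,0,1,2,3):
    s,r=fit(obs,[x[0],x[1],a]); print(a,s,np.abs(r).sum())
    if a==0: print([(o[2],np.round(q,1)) for o,q in zip(obs,r)])
p=get_image("wrist");print(p["T_tool_cam"],p["camera_matrix"])
E
```

```text
[0.57057134 0.12993736 0.        ]
can [0.62859133 0.23075767 0.        ]
magnet [0.50882205 0.0317809  0.        ]
spare [ 0.5933689  -0.21334738  0.        ]
arm ft
-2 [ 0.5726992   0.13178031 -0.30264756] 14.434948519909383
-1 [ 0.5726992   0.13178032 -0.30264748] 14.434948347317542
0 [ 0.5726992   0.13178032 -0.30264753] 14.434948463062732
[('clamp', array([-0.3,  1. ])), ('clamp_face', array([-0.5,  0.7])), ('clamp_nut_grip', array([0.3, 0.5])), ('clamp_bolt_pivot', array([-0.4, -0.3])), ('clamp_arm_grip', array([-0. ,  0.4])), ('clamp_arm_hinge', array([-0. , -0.2])), ('clamp', array([-1.6,  1.6])), ('clamp_face', array([-1.5,  0.5])), ('clamp_nut_grip', array([-0.6,  0.1])), ('clamp_bolt_pivot', array([1.1, 0.1])), ('clamp_arm_grip', array([0.3, 2.1])), ('clamp_arm_hinge', array([ 0.2, -0.2]))]
1 [ 0.5726992   0.13178031 -0.30264756] 14.434948517512275
2 [ 0.5726992   0.13178032 -0.30264751] 14.434948394304659
3 [0.5726992  0.13178031 5.98053754] 14.434949014656397
[[ 6.02329444e-05 -9.47532380e-01 -3.19659797e-01  8.17061477e-02]
 [ 9.99999982e-01  1.14875052e-04 -1.52083209e-04 -8.15253595e-04]
 [ 1.80824700e-04 -3.19659782e-01  9.47532369e-01 -1.62717945e-01]
 [ 0.00000000e+00  0.00000000e+00  0.00000000e+00  1.00000000e+00]] [[310.76093095   0.         319.34462094]
 [  0.         310.76093095 202.85189993]
 [  0.           0.           1.        ]]
```

```bash
cat >> h.py <<'E'
X0=np.array([0.5727,0.1318,-0.3026])
def W(x,v,y,n): return rz(x[2])@(F+v*V+y*Y+n*N)+[x[0],x[1],0]
def tool(x,a):
    """tool z=-n, tool x at angle a (anticlockwise about n) from v"""
    tx=np.cos(a)*V+np.sin(a)*Y; tz=-N
    return rz(x[2])@np.c_[tx,np.cross(tz,tx),tz]
E
python3 - <<'E'
from h import *
q=current_q()
for a in np.arange(-3.2,3.2,.4):
    r=[env.inverse_kinematics(W(X0,-.044,0,n),tool(X0,a)) for n in (.071,.17)]
    print(round(a,2),[None if k is None else np.round(k,2) for k in r])
E
```

```text
-3.2 [array([ 0.53, -0.12,  2.37, -0.73,  0.63, -0.13]), array([ 0.64, -0.32,  2.34, -0.6 ,  0.86, -0.23])]
-2.8 [array([ 0.53, -0.12,  2.37, -0.73,  0.63, -0.53]), array([ 0.64, -0.32,  2.34, -0.6 ,  0.86, -0.63])]
-2.4 [array([ 0.53, -0.12,  2.37, -0.73,  0.63, -0.93]), array([ 0.64, -0.32,  2.34, -0.6 ,  0.86, -1.03])]
-2.0 [array([ 0.53, -0.12,  2.37, -0.73,  0.63, -1.33]), array([ 0.64, -0.32,  2.34, -0.6 ,  0.86, -1.43])]
-1.6 [array([ 0.53, -0.12,  2.37, -0.73,  0.63, -1.73]), array([ 0.64, -0.32,  2.34, -0.6 ,  0.86, -1.83])]
-1.2 [array([ 0.53, -0.12,  2.37, -0.73,  0.63, -2.13]), array([ 0.64, -0.32,  2.34, -0.6 ,  0.86, -2.23])]
-0.8 [array([ 0.53, -0.12,  2.37, -0.73,  0.63, -2.53]), None]
-0.4 [None, None]
-0.0 [None, None]
0.4 [array([ 0.53, -0.12,  2.37, -0.73,  0.63,  2.55]), array([ 0.64, -0.32,  2.34, -0.6 ,  0.86,  2.46])]
0.8 [array([ 0.53, -0.12,  2.37, -0.73,  0.63,  2.15]), array([ 0.64, -0.32,  2.34, -0.6 ,  0.86,  2.06])]
1.2 [array([ 0.53, -0.12,  2.37, -0.73,  0.63,  1.75]), array([ 0.64, -0.32,  2.34, -0.6 ,  0.86,  1.66])]
1.6 [array([ 0.53, -0.12,  2.37, -0.73,  0.63,  1.35]), array([ 0.64, -0.32,  2.34, -0.6 ,  0.86,  1.26])]
2.0 [array([ 0.53, -0.12,  2.37, -0.73,  0.63,  0.95]), array([ 0.64, -0.32,  2.34, -0.6 ,  0.86,  0.86])]
2.4 [array([ 0.53, -0.12,  2.37, -0.73,  0.63,  0.55]), array([ 0.64, -0.32,  2.34, -0.6 ,  0.86,  0.46])]
2.8 [array([ 0.53, -0.12,  2.37, -0.73,  0.63,  0.15]), array([ 0.64, -0.32,  2.34, -0.6 ,  0.86,  0.06])]
```

Run:
```python
from h import *
env.move_ptp(W(X0,-.03,0,.19),tool(X0,2.39))
print(current_time(),current_ee_pos()-W(X0,-.03,0,.19))
p,rc=shot("wrist"); cv2.imwrite("pics/w1.png",p["img"])
o=observe(p,rc,near=X0,gate=60)
print([(k[2],k[3],round(k[4],2),np.round(proj(p,rc,rz(X0[2])@PTS[k[2]]+[X0[0],X0[1],0])[0])) for k in o])
for l in ("clamp_nut","can","magnet"): print(l,finder.pinpoint(p,l)[:2])
obs=list(o)
for n in ("scene","side"):
    pp,r=shot(n); obs+=observe(pp,r,near=X0)
print(fit(o,X0)); print(fit(obs,X0)[0])
i=p["img"].copy()
for q in (-.2,0,.2):
    a=q-.75
    e=[W(X0,-.044+s*.024*np.cos(a),s*.024*np.sin(a),.08+.012) for s in(-1,1)]
    u=proj(p,rc,np.array(e)).astype(int); cv2.line(i,tuple(map(int,u[0])),tuple(map(int,u[1])),(0,int(255*(q+.2)/.4),255),1)
cv2.imwrite("pics/w1b.png",i)
```

```text
3.7417 [0.00058294 0.00095185 0.00068903]
[('clamp', array([317.6, 167.3]), 0.97, array([319., 165.])), ('clamp_face', array([333.5, 191.1]), 0.83, array([336., 191.])), ('clamp_nut_grip', array([301.4, 184.5]), 0.68, array([308., 182.])), ('clamp_arm_grip', array([303.3, 173.2]), 0.66, array([308., 174.])), ('clamp_arm_hinge', array([365.9, 233.3]), 0.78, array([367., 235.]))]Traceback (most recent call last):
  File "<stdin>", line 7, in <module>
ValueError: it knows: can, clamp, clamp_arm grip, clamp_arm hinge, clamp_bolt_pivot, clamp_face, clamp_nut_grip, coupon, magnet, spare
```

Run:
```python
from h import *
p,rc=shot("wrist")
o=observe(p,rc,near=X0,gate=60)
for l in ("can","magnet"):
    for d in finder.pinpoint(p,l)[:1]: print(l,ground(p,rc,d["point"],0))
obs=list(o)
for n in ("scene","side"):
    pp,r=shot(n); obs+=observe(pp,r,near=X0)
print(fit(o,X0)); x,_=fit(obs,X0);print(x)
i=p["img"].copy()
for q in (-.2,0,.2):
    a=q-.75
    e=[W(x,-.044+s*.024*np.cos(a),s*.024*np.sin(a),.08+.012) for s in(-1,1)]
    u=proj(p,rc,np.array(e)).astype(int); cv2.line(i,tuple(map(int,u[0])),tuple(map(int,u[1])),(0,int(255*(q+.2)/.4),255),1)
cv2.imwrite("pics/w1b.png",np.hstack([cv2.resize(k[90:290,220:420],(400,400),interpolation=3) for k in (p["img"],i)]))
```

```text
can [0.62951542 0.08959866 0.        ]
magnet [0.50761898 0.03157287 0.        ]
(array([ 0.56834892,  0.1325475 , -0.26644958]), array([[ 2.18794797,  0.90855221],
       [ 0.77350772, -1.28339386],
       [ 0.33221261, -0.73380487],
       [-0.88553975,  0.45390832],
       [-0.95743567,  0.28276609]]))
[ 0.56908783  0.1327666  -0.26945142]
```

View pics/w1b.png

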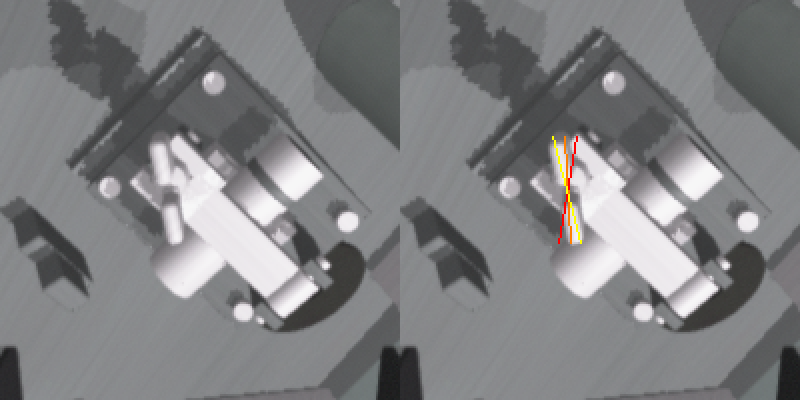

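```bash
sed -i 's/^X0=.*/X0=np.array([0.5689,0.1327,-0.268])/' h.py
cat > s1.py <<'E'
from h import *
env.gripper_to(.5,30)
env.servo_line(W(X0,-.044,0,.13),tool(X0,2.54),v=.1)
hit=env.servo_line(W(X0,-.044,0,.0705),v=.06,force_limit=8)
print(hit,current_ee_pos()-W(X0,-.044,0,.0705),current_wrist_force())
env.gripper_to(0,40)
print("op",current_opening(),current_finger_force(),current_wrist_force(),current_torque(),current_time())
p,rc=shot("wrist"); cv2.imwrite("pics/w2.png",p["img"])
E
python3 s1.py
```

```text
False [0.00019327 0.000164   0.00035215] [ 0.28732469 -0.42171652 -0.59568815]
op 0.004096840337415797 0.0 [-0.44549989  0.5599552  -0.81470449] [0.08333914 0.21782996 0.00111056] 8.1167
```

View pics/w2.png

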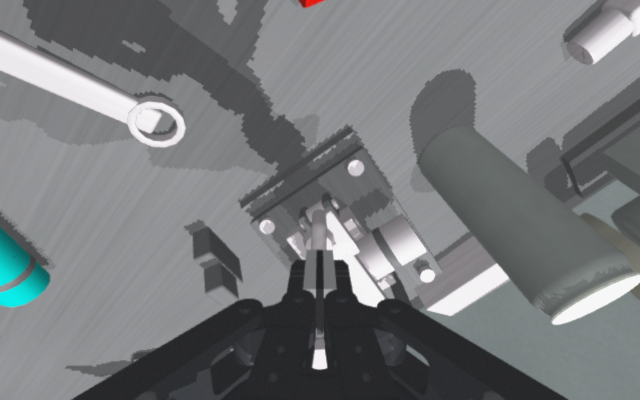

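The gripper shut on nothing. The near wing shows at (318,205–255), ahead of the pads at (322,265). I'll compare this with the model projection.

Run:
```python
from h import *
p,rc=shot("wrist"); i=p["img"].copy()
def dot(P,c):
    u=proj(p,rc,P)[0]; cv2.circle(i,(int(u[0]),int(u[1])),2,c,-1); return np.round(u)
print("tcp",dot(current_ee_pos(),(0,0,255)))
a=.15-.75
for s in(-1,1):
  for n in(.067,.092): print(s,n,dot(W(X0,-.044+s*.024*np.cos(a),s*.024*np.sin(a),n),(0,255,0)))
print("fork",dot(W(X0,-.056,.017,.059),(255,0,0)),dot(W(X0,-.056,-.017,.059),(255,0,0)),"ear",dot(W(X0,.044,0,.062),(255,0,255)))
for y in(-.055,.055): print("corner",dot(rz(X0[2])@[-.0625,y,0]+[X0[0],X0[1],0],(0,255,255)))
o=observe(p,rc,near=X0,gate=60); print([(k[2],k[3],proj(p,rc,rz(X0[2])@PTS[k[2]]+[X0[0],X0[1],0])[0]) for k in o])
j=cv2.resize(i[100:320,200:460],(780,660)[:2],interpolation=3)[:600]; cv2.imwrite("pics/w2b.png",j)
# side
p,rc=shot("side"); c=proj(p,rc,W(X0,-.044,0,.08))[0].astype(int)
cv2.imwrite("pics/s2.png",cv2.resize(p["img"][c[1]-50:c[1]+50,c[0]-65:c[0]+65],(780,600),interpolation=3))
```

```text
tcp [321. 247.]
-1 0.067 [321. 206.]
-1 0.092 [321. 223.]
1 0.067 [321. 280.]
1 0.092 [321. 305.]
fork [333. 209.] [287. 238.] ear [394. 338.]
corner [240. 201.]
corner [351. 124.]
[('clamp', array([328.1, 204.9]), array([328.99716918, 202.58848385])), ('clamp_face', array([346.7, 248.3]), array([350.23126774, 247.81841476])), ('clamp_nut_grip', array([318.6, 256.3]), array([320.95723804, 254.77030823])), ('clamp_bolt_pivot', array([317.7, 212. ]), array([320.47206108, 212.89455105]))]
```

View pics/w2b.png

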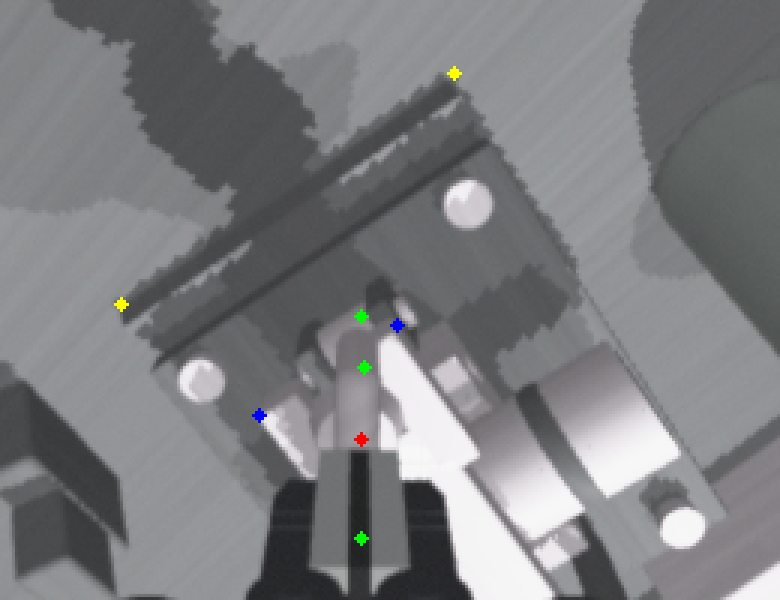

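View pics/s2.png

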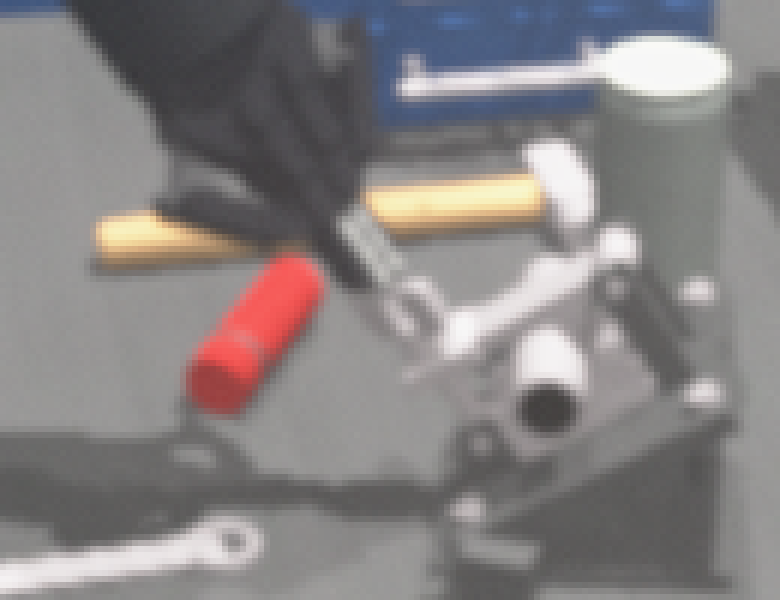

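Run:
```python
from h import *
env.gripper_to(.5,30)
p,rc=shot("wrist"); a=p["img"]
n=rz(X0[2])@N
env.servo_line(W(X0,-.044,0,.125),v=.1)
env.gripper_to(0,30); p,rc=shot("wrist"); b=p["img"]
print("shut free",current_opening(),current_finger_force())
h=env.servo_line(W(X0,-.044,0,.080),v=.03,force_limit=4)
print(h,(current_ee_pos()-W(X0,-.044,0,0))@n,current_wrist_force())
env.servo_line(W(X0,-.044,0,.125),v=.1)
cv2.imwrite("pics/w3.png",np.hstack([cv2.resize(k[150:350,220:420],(400,400),interpolation=3) for k in (a,b)]))
print(current_time())
```

```text
shut free 0.00014231310889404117 0.0
False 0.08015695531545163 [ 0.24376157 -0.62586506 -0.68033214]
12.575
```

View pics/w3.png

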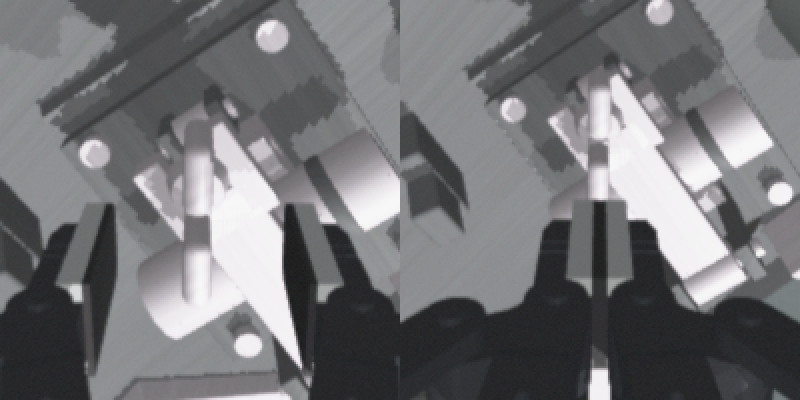

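Run:
```python
from h import *
p,rc=shot("wrist"); P,R=np.array(current_ee_pos()),np.array(current_tool_rot())
for x in (-.011,0,.011):
  print(x,[np.round(proj(p,rc,P+R@[x,0.012,-d])[0]).tolist() for d in (0,.01,.02,.03,.04)])
ps,r=shot("side"); pc,r2=shot("scene")
for nm,pp,rr in(("side",ps,r),("scene",pc,r2)):
  print(nm,"tcp",proj(pp,rr,P),"nut",proj(pp,rr,W(X0,-.044,0,.08)),[ (l,[d["point"] for d in finder.pinpoint(pp,l)[:1]]) for l in("clamp_nut_grip","clamp_arm_grip")])
  c=proj(pp,rr,P)[0].astype(int); i=pp["img"].copy(); cv2.circle(i,tuple(map(int,c)),1,(0,0,255),-1)
  cc=proj(pp,rr,W(X0,-.044,0,.092))[0].astype(int); cv2.circle(i,tuple(map(int,cc)),1,(0,255,0),-1)
  cv2.imwrite(f"pics/z{nm}.png",cv2.resize(i[c[1]-40:c[1]+60,c[0]-50:c[0]+50],(400,400),interpolation=3))
cv2.imwrite("pics/z.png",np.hstack([cv2.imread(f"pics/z{k}.png") for k in("side","scene")]))
```

```text
-0.011 [[340.0, 263.0], [342.0, 272.0], [343.0, 282.0], [344.0, 293.0], [346.0, 306.0]]
0 [[341.0, 247.0], [342.0, 255.0], [343.0, 264.0], [345.0, 274.0], [347.0, 286.0]]
0.011 [[341.0, 229.0], [342.0, 237.0], [344.0, 245.0], [345.0, 254.0], [347.0, 265.0]]
side tcp [[297.53126754 153.25779939]] nut [[307.48236957 166.95981192]] [('clamp_nut_grip', [[306.3, 168.2]]), ('clamp_arm_grip', [[315.2, 175.3]])]
scene tcp [[373.21980048 228.99383464]] nut [[362.18994346 240.46257686]] [('clamp_nut_grip', [[357.8, 239.7]]), ('clamp_arm_grip', [[353.9, 243.9]])]
```

View pics/z.png

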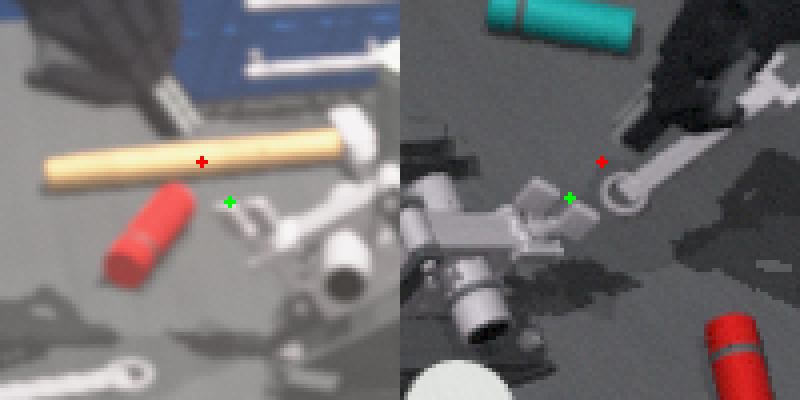

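The views agree that the real fingertips end about 25 mm behind the stated TCP. In the side crop the tip is at (192,125) and the TCP at (201,161), so the pads closed above the wings. I'll get the exact offset by touching the wing tops.

Run:
```python
from h import *
n=rz(X0[2])@N
env.servo_line(W(X0,-.044,0,.085),v=.1)
h=env.servo_line(W(X0,-.044,0,.052),v=.02,force_limit=4)
print(h,(current_ee_pos()-W(X0,-.044,0,0))@n,current_wrist_force())
env.servo_line(W(X0,-.044,0,.085),v=.1)
print(current_time())
```

```text
True 0.06994033128314629 [-5.58182369  0.79141929  6.53267736]
14.6583
```

Contact came at TCP n = 0.070 against the true wing top at 0.092, so the tips sit 22 mm behind the TCP. I'll regrip 20 mm below that contact.

```bash
echo 'D=.022  # real finger tips lie D behind the stated TCP' >> h.py
python3 - <<'E'
from h import *
env.gripper_to(.5,30)
h=env.servo_line(W(X0,-.044,0,.072-D),v=.06,force_limit=8)
env.gripper_to(0,40)
print(h,"op",current_opening(),current_finger_force(),current_wrist_force(),current_torque(),current_time())
E
```

```text
False op 0.08043932808540002 40.899296181451064 [-4.25128519 -0.38011412  5.32867375] [-0.0740251   0.50903773 -0.26991203] 16.2833
```

Run:
```python
from h import *
P=np.array(current_ee_pos())
for k in range(1,6):
    env.servo_line(W(X0,-.044,0,.072-D),tool(X0,2.54+.35*k),v=.05)
    print(k,np.round(current_wrist_force(),1),np.round(current_torque(),2),round(current_opening(),3),round(current_time(),2))
p,rc=shot("wrist"); cv2.imwrite("pics/w4.png",p["img"][100:300,180:460])
```

```text
1 [-7.2 -0.7  7.1] [-0.31  0.75 -0.11] 0.083 16.78
2 [-7.3 -1.2  6.9] [-0.42  0.75 -0.26] 0.083 17.28
3 [-7.7 -2.3  7.5] [-0.58  0.74 -0.36] 0.082 17.78
4 [-7.4 -3.3  8.7] [-0.68  0.64 -0.38] 0.084 18.28
5 [-6.8 -4.9  8.5] [-0.79  0.56 -0.43] 0.081 18.78
```

View pics/w4.png

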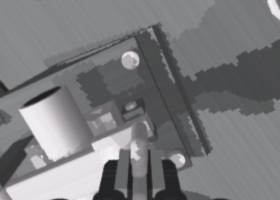

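The nut has turned with the pads: the wing is still clamped at (140,140), and the fixture has turned about 100° in view. Next I release it and push the bolt out.

```bash
cat > s2.py <<'E'
from h import *
env.gripper_to(.45,30)
env.servo_line(W(X0,-.044,0,.115-D),v=.12)
env.gripper_to(0,30)
def tcp(th,r=.060,h=.005):
    v=-.044-r*np.sin(th)+h*np.cos(th); n=.014+r*np.cos(th)+h*np.sin(th); return v+.011,n-D
v,n=tcp(-.35)
R=tool(X0,np.pi)
env.servo_line(W(X0,v,0,n+.03),R,v=.1)
env.servo_line(W(X0,v,0,n),R,v=.1)
print(current_time(),np.round(current_wrist_force(),1))
for th in np.linspace(-.2,1.25,9):
    v,n=tcp(th); hit=env.servo_line(W(X0,v,0,n),v=.06,force_limit=25)
    print(round(th,2),hit,np.round(current_wrist_force(),1),round(current_time(),2))
    if hit: break
E
python3 s2.py
```

```text
21.95 [-0.2  0.8 -0.5]
-0.2 False [-0.4  0.9  0.4] 22.25
-0.02 False [0.3 0.2 0. ] 22.58
0.16 False [ 0.4  0.4 -0.5] 22.92
0.34 False [-0.4 -0.1 -0.3] 23.25
0.52 False [ 0.5 -0.2  0.2] 23.58
0.71 False [ 0.1 -0.2 -0.1] 23.92
0.89 False [-0.   1.2 -0.4] 24.25
1.07 False [0.4 0.9 0.2] 24.58
1.25 False [-0.5 -0.5  0.4] 24.92
```

```bash
cat >> h.py <<'E'
def bolt(th): return W(X0,-.044-.066*np.sin(th),0,.014+.066*np.cos(th))
def armg(th): return W(X0,.044-.09*np.cos(th),0,.054+.09*np.sin(th))
def est(label,f,cams=("side","scene","wrist")):
    g=np.linspace(-.1,1.95,206)
    for c in cams:
        p,rc=shot(c); 
        U=proj(p,rc,np.array([f(t) for t in g]))
        for d in finder.pinpoint(p,label)[:2]:
            e=np.linalg.norm(U-d["point"],axis=1); k=e.argmin(); print(label,c,d["point"],round(d["score"],2),"th",round(g[k],2),"err",round(e[k],1))
E
python3 - <<'E'
from h import *
est("clamp_nut_grip",bolt); est("clamp_arm_grip",armg)
n=rz(X0[2])@N
env.servo_line(np.array(current_ee_pos())+.1*n,v=.15)
est("clamp_nut_grip",bolt); est("clamp_arm_grip",armg)
for c in("side","wrist","scene"):
    p,rc=shot(c); cv2.imwrite(f"pics/b_{c}.png",p["img"])
print(current_time())
E
```

```text
clamp_nut_grip side [301.2, 190.4] 0.66 th 1.32 err 4.3
clamp_nut_grip scene [368.2, 252.7] 0.43 th 1.41 err 1.2
clamp_nut_grip wrist [315.7, 226.4] 0.94 th 1.31 err 4.8
clamp_arm_grip side [313.6, 175.5] 0.52 th -0.03 err 0.8
clamp_arm_grip scene [355.5, 248.3] 0.95 th -0.06 err 0.2
clamp_arm_grip wrist [317.3, 228.6] 0.51 th -0.1 err 116.3
clamp_arm_grip wrist [319.9, 354.4] 0.43 th -0.02 err 1.1
clamp_nut_grip side [298.1, 191.0] 0.47 th 1.29 err 1.2
clamp_nut_grip scene [367.0, 252.0] 0.66 th 1.42 err 2.6
clamp_nut_grip wrist [322.2, 181.8] 0.57 th 1.28 err 0.7
clamp_arm_grip side [311.3, 173.7] 0.71 th 0.05 err 0.1
clamp_arm_grip side [344.1, 159.0] 0.36 th 1.95 err 33.9
clamp_arm_grip scene [356.9, 247.0] 0.55 th -0.0 err 0.3
clamp_arm_grip wrist [318.7, 257.7] 0.77 th -0.05 err 1.9
27.0833
```

```bash
cat > s3.py <<'E'
from h import *
env.gripper_to(.65,25)
R=tool(X0,np.pi); r=.092
def tcp(ph): return W(X0,.044-r*np.cos(ph),0,.054+r*np.sin(ph)-.019-D)
n=rz(X0[2])@N
env.servo_line(tcp(0)+.06*n,R,v=.15)
hit=env.servo_line(tcp(0),v=.08,force_limit=8)
print(hit,(np.array(current_ee_pos())-tcp(0))@n,np.round(current_wrist_force(),1))
if not hit:
    env.gripper_to(0,25)
    print("op",current_opening(),current_finger_force(),np.round(current_wrist_force(),1),current_time())
E
python3 s3.py
```

```text
False 0.0001581661740648355 [ 1.4 -0.1  0.3]
op 0.3899971002243584 25.787907242774963 [-4.7 -3.6  6.8] 29.4083
```

Gripped: the opening of 0.39 is about 33 mm, which matches the 34 mm fork. Now the swing.

```bash
cat > s4.py <<'E'
from h import *
r=.092
def tcp(ph): return W(X0,.044-r*np.cos(ph),0,.054+r*np.sin(ph)-.019-D)
for ph in np.linspace(.2,1.78,9):
    hit=env.servo_line(tcp(ph),v=.06,force_limit=35)
    print(round(ph,2),hit,np.round(current_wrist_force(),1),round(current_opening(),3),round(current_time(),2))
    if hit: break
est("clamp_arm_grip",armg,("side","scene"))
E
python3 s4.py
```

```text
0.2 False [ 1.9 -4.8 -0.6] 0.393 29.87
0.4 False [-0.4 -4.8 -1.3] 0.386 30.32
0.6 False [-1.7 -4.1 -0. ] 0.386 30.77
0.79 False [-4.4 -4.4 -0.2] 0.392 31.22
0.99 False [-7.  -5.4 -0.1] 0.389 31.67
1.19 False [-5.4 -5.2 -0.4] 0.39 32.12
1.38 False [-3.9 -5.2 -0.9] 0.391 32.57
1.58 False [-2.7 -5.4 -2.1] 0.392 33.02
1.78 False [-2.  -6.8 -1.8] 0.386 33.47
clamp_arm_grip side [338.6, 199.7] 0.73 th -0.1 err 32.8
clamp_arm_grip side [344.0, 155.8] 0.56 th 1.95 err 30.8
clamp_arm_grip scene [343.6, 222.5] 0.64 th 1.7 err 0.1
```

Run:
```python
from h import *
n=rz(X0[2])@N
env.gripper_to(.6,25)
env.servo_line(np.array(current_ee_pos())+.11*n,v=.12)
est("clamp_arm_grip",armg); est("clamp_nut_grip",bolt)
a,_=shot("side");b,_=shot("scene");c,_=shot("wrist")
cr=lambda i,x,y,w,h:cv2.resize(i["img"][y:y+h,x:x+w],(400,300),interpolation=3)
cv2.imwrite("pics/f.png",np.vstack([np.hstack([cr(a,270,100,133,100),cr(b,270,190,160,120)]),np.hstack([cr(c,120,60,400,300),cr(c,220,120,200,150)])]))
print(current_time(),current_wrist_force())
```

```text
clamp_arm_grip side [327.0, 128.0] 0.53 th 1.66 err 0.7
clamp_arm_grip scene [345.5, 225.2] 0.68 th 1.65 err 2.9
clamp_arm_grip wrist [321.2, 190.3] 0.75 th 1.64 err 1.9
clamp_nut_grip side [296.2, 192.7] 0.5 th 1.33 err 1.2
clamp_nut_grip scene [368.9, 253.0] 0.48 th 1.4 err 0.5
clamp_nut_grip wrist [318.2, 88.1] 0.64 th -0.1 err 14.0
35.8083 [-0.50443528  0.49037168 -0.90160555]
```

View pics/f.png

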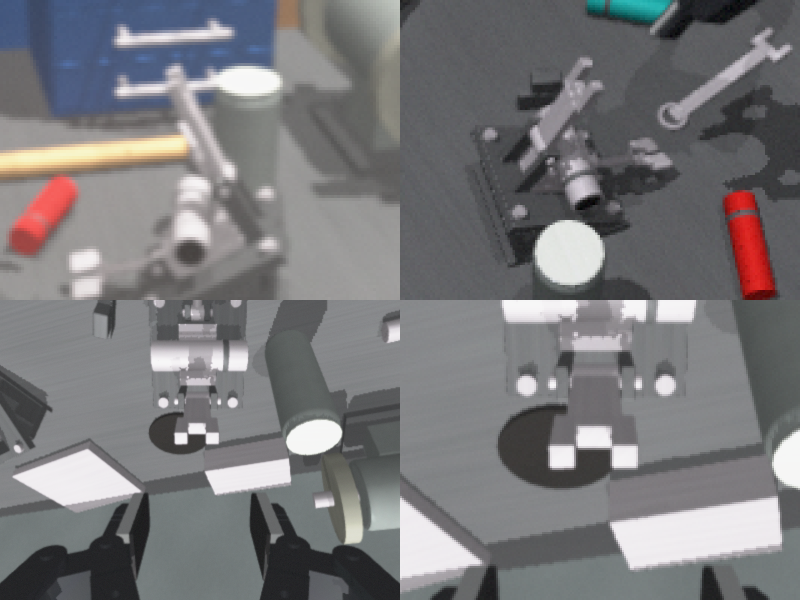

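The bolt is out at about 1.35 rad and the coupon is in its V-block, but the arm reads only about 1.65 rad. That's too marginal, so I'll nudge it further back with closed fingers.

```bash
cat > s5.py <<'E'
from h import *
r=.062; n=rz(X0[2])@N; R=tool(X0,np.pi)
def tcp(ph): 
    v=.044-r*np.cos(ph)-.005*np.sin(ph); k=.054+r*np.sin(ph)-.005*np.cos(ph); return W(X0,v-.011,0,k-D)
env.gripper_to(0,25)
env.servo_line(tcp(1.25)+.09*n,R,v=.15)
print(env.servo_line(tcp(1.25),v=.12,force_limit=10))
for ph in (1.45,1.6,1.72,1.84):
    hit=env.servo_line(tcp(ph),v=.04,force_limit=15); print(ph,hit,np.round(current_wrist_force(),1))
    if hit: break
env.servo_line(tcp(1.25),v=.1)
env.servo_line(tcp(1.25)+.1*n,v=.15)
est("clamp_arm_grip",armg); est("clamp_nut_grip",bolt)
p,rc=shot("scene"); print([(l,finder.pinpoint(p,l)[:1]) for l in("can","magnet","coupon")])
print(current_time(),current_wrist_force())
E
python3 s5.py
```

```text
False
1.45 False [ 0.4  0.  -0.1]
1.6 False [ 0.9 -0.3  0. ]
1.72 False [ 0.2 -0.  -0.8]
1.84 False [-1.  -0.3 -1.3]
clamp_arm_grip side [298.6, 192.0] 0.74 th -0.1 err 21.4
clamp_arm_grip side [336.7, 125.5] 0.7 th 1.92 err 0.4
clamp_arm_grip scene [337.9, 223.2] 0.87 th 1.86 err 0.3
clamp_nut_grip side [297.9, 193.1] 0.73 th 1.38 err 0.2
clamp_nut_grip scene [364.8, 251.4] 0.46 th 1.48 err 4.6
clamp_nut_grip scene [326.5, 230.2] 0.4 th -0.1 err 35.1
clamp_nut_grip wrist [318.3, 63.6] 0.82 th 1.82 err 2.1
[('can', [{'point': [332.4, 313.6], 'score': 0.71}]), ('magnet', [{'point': [327.0, 232.2], 'score': 0.49}]), ('coupon', [{'point': [360.6, 194.8], 'score': 0.85}])]
41.475 [ 0.16585756  0.45397946 -0.33073504]
```

```bash
python3 -c "
from workcell import *
print(workorder.job_done())"
```

```text
the job is handed in; nothing more can be done
None
```

The clamp is open and the job is handed in at about 41.5 s, with no verdict returned: nut turned about 1.75 rad to roughly 1.9, eyebolt out at about 1.35 rad, arm back at about 1.87 rad, coupon still in its V-block when last viewed (just before the final arm nudge), can and magnet unmoved, spare clamp not touched.

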